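# Hang the dish shelf on the slotted uprights

### The job

Pick up the small aluminium dish shelf and hang it on the slotted rack: hook both its claws into the upper pair of slots, then press it down until it is fully home and the spring latch has snapped out into the window in its back, and let go. The uprights are height-adjustable, so feel for the slots and the stop; never load the rack with more than about 35 N, and leave the tip box, the dish and the bottle as they are.

Things in the scene. Friction and masses are not known exactly. Their poses are not given: they have to be found in the camera images.
- bracket: Loose bare-aluminium dish shelf, about 0.28 kg, standing upright on the table. Origin: underside, middle of the back face; x points out of the back (as the claws do), y to its left, z up. Back plate x -5 to 0, 120 wide, 80 mm tall, with a window (y -15 to 15, z 4 to 28). Tray in front: x -95 to -5, 120 wide, 4 thick, rim to z 10.
- bracket_web (a point): On the bracket's central web, the part to grip: point at x -28, y 0, z 65 mm of the bracket; axes as the bracket. The web is a plain upright plate 10 mm thick in y, x -50 to -5, z 30 to 85, free on both sides above the tray.
- bracket_claws (a point): Midway between the bracket's two claws, on the back face at shank height: x 0, y 0, z 65 mm of the bracket. Claws at y -45 and +45 mm, each 5 mm wide: a level shank x 0 to 11, z 62 to 68, ending in a finger pointing down, x 6 to 11, z 42 to 68 (6 mm gap between back face and finger).
- rack: Fixed rack: black base plate (190 in y, x -40 to 110, 12 mm thick) with two aluminium uprights at y -45 and +45, 30 mm wide, tops at z 180 as drawn. Origin: on the table under the middle of the uprights' front faces; x points through the uprights, away from the side where the shelf hangs; z up. Front plates x 0 to 4 mm, behind them open channels to x 24.
- rack_slots (a point): Middle of the upper slot pair as drawn: x 0, y 0, z 147 mm of the rack, axes as the rack. Slots 8.5 mm wide at y -45 and +45, z 132 to 162 (lower pair z 68 to 99). The uprights with slots and latch are clamped in sleeves up to 7 mm higher or lower than drawn, anew each time; this point does not show it: feel for the slots. Entry: bracket origin at z 92 as drawn, give or take 2.
- rack_home (a point): Where the bracket's origin lies when home, as drawn: x 0, y 0, z 70 mm of the rack (truly up to 7 mm higher or lower, up to 2 mm nearer the front): claw shanks rest on the slots' lower ends, a hard stop. On the way down (20 to 25 mm) the shelf's lower back edge rides over the latch, which resists with up to 15 N and snaps out in the last 2 mm. 15 N down on the stop is enough.
- latch (a joint): Spring latch tongue between the uprights, 24 mm wide, sloped on top, nose 6 mm in front of the upright faces, z 76 to 96 mm as drawn. 0 = fully out (free or locked); 0.003 to 0.006 m while the shelf's lower edge holds it back.
- tipbox: Closed blue pipette-tip box 80 x 115 x 56 mm, origin under its centre; leave alone.
- dish: Covered culture dish, 62 mm across, 14 mm high, origin under its centre; leave alone.
- bottle: Small capped bottle, 44 mm across, 75 mm high, origin under its centre; leave alone.

How it is judged:
On the way:
1. both claws are through the upper slots, shelf still raised (x of bracket in the frame of rack between -0.006 and 0.005 m and z of bracket in the frame of rack between 0.0795 and 0.108 m and angle between the x axis of bracket and the x axis of rack, either way round below 0.15 rad and y of bracket in the frame of rack between -0.008 and 0.008 m), for 0.05 s.
At the end, for the whole second after the job is handed in: The shelf hangs level in the upper slots (within 5 mm of the uprights' faces, 6 mm sideways, 0.08 rad), its origin 60 to 79.5 mm above the table, the latch out again (under 1 mm) in its window, the shelf at rest (x of bracket in the frame of rack between -0.005 and 0.004 m and y of bracket in the frame of rack between -0.006 and 0.006 m and z of bracket in the frame of rack between 0.06 and 0.0795 m and value of joint latch below 0.001 m and angle between bracket's own z axis and vertical below 0.08 rad and angle between the x axis of bracket and the x axis of rack, either way round below 0.08 rad and linear speed of bracket below 0.02 m/s); the robot touches nothing.
It fails at once if the rack is loaded with more than 36 N (contact force between rack and anything else above 36 N).
It fails at once if the tip box is disturbed (distance of tipbox from where it was at the start of the episode above 0.02 m).
It fails at once if the dish is disturbed (distance of dish from where it was at the start of the episode above 0.02 m).
It fails at once if the bottle is disturbed (distance of bottle from where it was at the start of the episode above 0.02 m).
It also fails if it takes over 67 s, if anything falls off the work surface, if the arm or the gripper's body presses on something with over 40 N, if the wrist force passes 120 N, or if a joint passes its speed limit or range.

### The arm

A 7-joint arm with a two-finger parallel gripper is mounted at the origin on the work surface. World frame = base frame: x ahead of the robot, y to its left, z up, the work surface at z = 0. Lengths are in m, angles in rad, forces in N, time in s.
With the tool pointing down it reaches from about 0.4 to 0.85 m from the base axis. Payload 10.4 kg.
Tool frame: the origin (TCP) lies between the finger pads; the fingertips stand 11 mm ahead of it and the grasp point (between the pads) lies 8 mm behind it; z points along the fingers, y is the direction in which the jaws open and shut (so a half turn about z gives the same grasp; the last joint's range is limited). The gripper opens to 87 mm and grips with 3 to 60 N. Pads are 19 mm wide; open, the fingers measure 117 mm over their backs; the gripper's body (75 mm by 190 mm) begins 51 mm behind the grasp point.
Start: joints at [-1.179, 0.332, -0.065, 1.46, 0.022, 1.35, -0.088], TCP at [0.252, 0.572, 0.234] pointing down, gripper open.
Joint ranges: [-2.6, 2.6], [-0.5, 2.12], [-1.47, 1.34], [0.16, 2.42], [-1.27, 4.41], [0.06, 2.06], [-2.6, 2.6]. Speed limits (rad/s): [2.22, 2.22, 2.79, 2.79, 3.14, 3.14, 3.14].

### API

Orientations are given as a unit quaternion [x, y, z, w].
In Python, from bench import r, eyes gives the robot as it stands.
- The arm moves only by the shell command python3 -m inch 'ROWS' [FORCE]. ROWS is a JSON object of lists of equal length, an entry for each row: "translation": the shift along the world's x, y, z scaled (see below), a list of three; "rot": the turn, a rotation vector about the world's x, y, z scaled (see below), a list of three; "jaw": the finger opening in mm, from 0 to 87. In form: {"translation": [[tx, ty, tz], ...], "rot": [[ax, ay, az], ...], "jaw": [jaw, ...]}. A call has 1 to 20 rows; each row is the pose to reach, as a shift and turn from the pose measured when the call began; what a row does not reach only later rows make up. The controller multiplies each number of a shift by 100 mm and each number of a turn by 60 degrees. A row lasts 1/10 s, in which the tool goes at most 50 mm and 8.59 degrees, less where a joint would pass 70% of its speed; a pose out of reach is approached as far as the arm can. A call with a number of a shift or a turn outside -1 to 1 is refused whole. A call with a gripper value outside its range is refused whole. The fingers move at their own pace and stop on an object; FORCE is the grip in N (left out, the last holds). Time passes only in rows, so rows that repeat a pose let the fingers close. It gives the time, the measured TCP pose, the force and the opening at its end, in the units of the state.
- r.read_state(): the state, without advancing time (a new reading comes with each control period).
- eyes.camera(name): name is "scene" or "top"; returns the picture (400x640x3 uint8, blue, green, red); there is no depth.
- eyes.calibration(name): a dict with "fx", "fy", "cx", "cy" (pixels), "R" (3x3) and "t" (3): a world point X has camera coordinates R X + t. Camera axes: x right, y down, z forward; pixel columns grow to the right and rows downward; lengths in m; the calibration is good to about 2 mm. A picture is of the moment at which its call begins. calibration takes no time and is no camera call.
- r.close_job(): hands the job in, once; it reports no verdict.
The state is a dict: "time": time; "joint_positions": joint angles; "joint_vel": joint speeds; "joint_torque": joint torques, N m; "ee_pos": TCP position; "eef_rot": TCP orientation; "ft_force": force on the tool from outside, world axes, zero at the start; "torque": the same for the moment, N m; "width": finger opening in m.
Only numpy, scipy, OpenCV 4.12 (cv2) and the standard library are available. Lean on these libraries where they do the work, as an engineer would, in place of code of your own. Each camera call takes 0.05 s, during which the arm holds its last target. There are 200 camera calls.

## Working session

There is one attempt and no reset: what is moved stays moved. The work goes in short steps, Python scripts to look and compute and a shell command to move; the robot and the scene stay as the last step left them, time stands still between calls to the robot, and variables do not carry over. Pictures are saved under pics/ and viewed, about 8 in all and at most 12, crops included, and the job is handed in when it is done.

```bash
ls; mkdir -p pics
python3 - <<'E'
from bench import r, eyes
import cv2
for n in ("scene","top"):
    cv2.imwrite(f"pics/{n}0.png",eyes.camera(n)); c=eyes.calibration(n); print(n,c)
print(r.read_state())
E
```

```text
pics
scene {'fx': 431.5929356739317, 'fy': 431.5929356739317, 'cx': 315.8029243861779, 'cy': 193.9195759444222, 'R': array([[ 0.85797886,  0.51368225, -0.00168016],
       [ 0.39137674, -0.6558093 , -0.6455528 ],
       [-0.33271088,  0.55321307, -0.7637138 ]]), 't': array([-0.50874784, -0.16796823,  1.33540756])}
top {'fx': 378.0000536587016, 'fy': 378.0000536587016, 'cx': 320.8440734125293, 'cy': 195.00938164575737, 'R': array([[-0.01556761, -0.99951631,  0.02692207],
       [-0.99413421,  0.01259046, -0.10741811],
       [ 0.10702719, -0.0284364 , -0.99384936]]), 't': array([-0.01532226,  0.58664635,  0.84377896])}
{'time': 0.1, 'joint_positions': array([-1.17859466,  0.33284104, -0.06470615,  1.46082893,  0.02160383,
        1.34987886, -0.08852277]), 'joint_vel': array([-0.00084188, -0.000605  ,  0.00095595, -0.00356274,  0.00124383,
       -0.00073098, -0.00072382]), 'joint_torque': array([ 1.25560637e-03, -6.24541354e+01,  2.46653898e-02, -3.90718853e+01,
       -6.13678806e-02,  3.65566649e-02,  5.67198947e-05]), 'ee_pos': array([0.25175277, 0.57171017, 0.23282684]), 'eef_rot': array([ 2.05915863e-01,  9.78569497e-01, -6.21956148e-04, -1.02232922e-04]), 'ft_force': array([ 0.08836797, -0.33646196, -0.1822984 ]), 'torque': array([ 0.02024687, -0.01638593,  0.0173698 ]), 'width': 0.08705182212214516}
```

View pics/scene0.png

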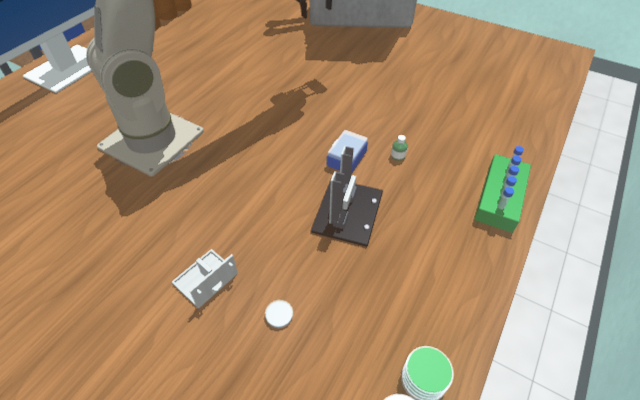

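View pics/top0.png

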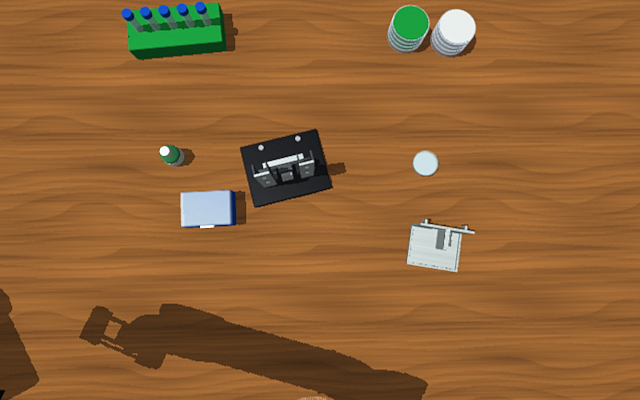

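Scene view: the bracket is around (206,278), rack (347,205), dish (279,314), tip box (347,150) and bottle (400,148). In the top view the bracket is at (437,247) with its back plate towards +x, and the rack is at (287,167). I'll zoom in next.

Run:
```python
import cv2, numpy as np
s=cv2.imread("pics/scene0.png"); t=cv2.imread("pics/top0.png")
def c(i,x,y): return cv2.resize(i[y:y+75,x:x+100],(400,300),interpolation=cv2.INTER_CUBIC)
m=np.vstack([np.hstack([c(t,390,205),c(t,237,125)]),np.hstack([c(s,160,240),c(s,300,170)])])
cv2.imwrite("pics/m1.png",m)
```

```text
(no output)
```

View pics/m1.png

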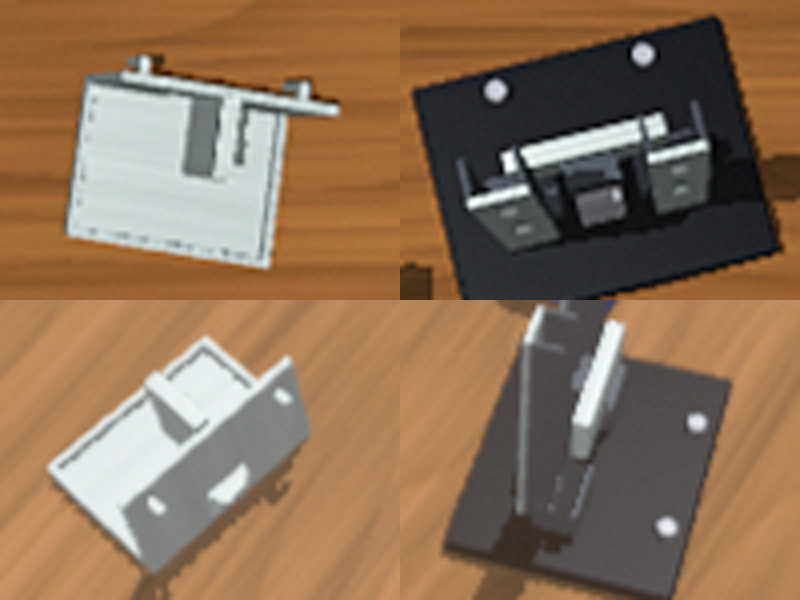

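Montage: the bracket's back plate top runs from (421,223) to (474,232) in the top view, with the claws pointing up the image (+x). The rack's front faces point to -x, and the base corners and upright tops are clear. I'll fit poses to these hand-picked corners across both views.

```bash
cat > h.py <<'E'
import numpy as np
from bench import r, eyes
from scipy.optimize import least_squares
from scipy.spatial.transform import Rotation as Ro
C={n:eyes.calibration(n) for n in("scene","top")}
def proj(n,X):
    c=C[n]; p=np.atleast_2d(X)@c["R"].T+c["t"]
    return np.c_[c["fx"]*p[:,0]/p[:,2]+c["cx"],c["fy"]*p[:,1]/p[:,2]+c["cy"]]
def ray(n,uv,z):
    c=C[n]; d=c["R"].T@np.array([(uv[0]-c["cx"])/c["fx"],(uv[1]-c["cy"])/c["fy"],1]); o=-c["R"].T@c["t"]
    return o+d*(z-o[2])/d[2]
def xf(p,P): c,s=np.cos(p[2]),np.sin(p[2]); P=np.atleast_2d(P); return np.c_[p[0]+c*P[:,0]-s*P[:,1],p[1]+s*P[:,0]+c*P[:,1],P[:,2]]
E
python3 - <<'E'
from h import *
np.set_printoptions(precision=4,suppress=True)
B={"top":[((420.7,223.2),(-5,60,80)),((474.5,232.5),(-5,-60,80)),((406.5,264),(-95,60,10)),((457.2,271.8),(-95,-60,10))],
"scene":[((190.25,291.5),(0,-60,80)),((232.75,254.25),(0,60,80)),((197.5,308),(0,-60,0)),((237,273.75),(0,60,0)),((172,281.75),(-95,-60,10)),((211.75,249.25),(-95,60,10))]}
R={"top":[((240.75,148),(110,95,12)),((316.5,129.25),(110,-95,12)),((332.5,187.5),(-40,-95,12)),((254.5,207),(-40,95,12))],
"scene":[((310.75,232.5),(-40,-95,0)),((382.75,190),(110,95,12)),((367.5,244.5),(110,-95,0))]}
T={"top":[((254.2,176),(0,60,180)),((269,173),(0,30,180)),((299.5,163.5),(0,-30,180)),((314,161.7),(0,-60,180))]}
def fit(D,x0,h=False):
    def f(p):
        o=[]
        for n in D:
            P=np.array([m for _,m in D[n]])/1000.
            if h: P=P+[0,0,p[3]]
            o.append(proj(n,xf(p,P))-np.array([u for u,_ in D[n]]))
        return np.vstack(o).ravel()
    s=least_squares(f,x0); print(s.x); print(s.fun.reshape(-1,2).round(1).tolist()); return s.x
for n in("top","scene"): fit({n:B[n]},[.5,-.3,0]);fit({n:R[n]},[.5,.1,0])
b=fit(B,[.5,-.3,0]); k=fit(R,[.5,.1,0]); fit(T,[*k,0],True)
for n,uv,z in[("top",(425.5,163),.014),("top",(207,209),.056),("top",(165,151),.075)]: print(ray(n,uv,z))
print("web",xf(b,[-.028,0,.065]))
E
```

```text
[ 0.5088 -0.299  -0.1771]
[[-0.2, 0.9], [-0.0, 0.5], [0.3, -1.0], [-0.0, -0.5]]
[0.6211 0.0491 0.2377]
[[-0.8, -0.8], [0.5, -0.9], [0.2, 0.6], [0.1, 1.0]]
[ 0.5061 -0.2956 -0.1831]
[[-0.2, 0.1], [0.1, 0.9], [0.5, 0.4], [0.8, -0.6], [-0.7, -0.4], [-0.4, -0.6]]
[0.6198 0.0567 0.2451]
[[-0.3, -0.4], [0.2, -1.7], [0.1, 1.8]]
[ 0.5075 -0.297  -0.1785]
[[-1.1, 1.5], [-0.9, 1.1], [-0.6, -0.4], [-0.9, 0.1], [-0.1, 1.0], [0.1, 1.6], [0.6, 1.2], [0.8, 0.0], [-0.8, 0.5], [-0.6, 0.1]]
[0.6209 0.0512 0.2431]
[[-1.9, -0.4], [-0.7, -0.9], [-0.7, 0.5], [-0.7, 1.2], [-1.1, 1.2], [-0.2, -0.2], [-0.5, 3.6]]
[ 0.6235  0.0508  0.242  -0.0041]
[[-0.1, 0.2], [0.2, -0.7], [-0.3, 1.2], [0.1, -0.8]]
[ 0.6625 -0.277   0.014 ]
[0.5557 0.2309 0.056 ]
[0.6836 0.3198 0.075 ]
web [[ 0.4799 -0.292   0.065 ]]
```

Both fits are consistent to about 2 mm: bracket at (0.507, -0.297) with yaw -0.178, rack at (0.622, 0.051) with yaw 0.242. I start moving with a first call that checks the behaviour.

```bash
python3 -m inch '{"translation":[[0.13,-0.32,0],[0.26,-0.64,0],[0.4,-0.95,0],[0.4,-0.95,0]],"rot":[[0,0,0.03],[0,0,0.06],[0,0,0.1],[0,0,0.1]],"jaw":[70,70,70,70]}' 20
```

```text
time: 0.5
ee_pos: [0.295, 0.4727, 0.2329]
eef_rot: [0.157, 0.988, -0.001, 0.001]
ft_force: [0.3, 0.2, 0.3]
width: 0.0714
```

```bash
python3 -m inch '{"translation":[[0.13,-0.32,0],[0.26,-0.64,0],[0.4,-0.96,0],[0.4,-0.96,0]],"rot":[[0,0,0.03],[0,0,0.06],[0,0,0.1],[0,0,0.1]],"jaw":[70,70,70,70]}'
python3 -m inch '{"translation":[[0.13,-0.32,0],[0.26,-0.64,0],[0.4,-0.96,0],[0.4,-0.96,0]],"rot":[[0,0,0],[0,0,0.01],[0,0,0.02],[0,0,0.02]],"jaw":[70,70,70,70]}'
python3 -m inch '{"translation":[[0.13,-0.32,0],[0.26,-0.64,0],[0.4,-0.96,0],[0.4,-0.96,0]],"rot":[[0,0,0],[0,0,0],[0,0,0],[0,0,0]],"jaw":[70,70,70,70]}'
python3 -m inch '{"translation":[[0.13,-0.32,0],[0.26,-0.64,0],[0.4,-0.96,0],[0.4,-0.96,0]],"rot":[[0,0,0],[0,0,0],[0,0,0],[0,0,0]],"jaw":[70,70,70,70]}'
python3 -m inch '{"translation":[[0.02,-0.32,0],[0.04,-0.64,0],[0.06,-0.96,0],[0.06,-0.96,0]],"rot":[[0,0,0],[0,0,0],[0,0,0],[0,0,0]],"jaw":[70,70,70,70]}'
python3 -m inch '{"translation":[[0.02,-0.32,0],[0.04,-0.64,0],[0.06,-0.96,0],[0.06,-0.96,0]],"rot":[[0,0,0],[0,0,0],[0,0,0],[0,0,0]],"jaw":[70,70,70,70]}'
python3 -m inch '{"translation":[[0.02,-0.32,0],[0.04,-0.64,0],[0.06,-0.96,0],[0.06,-0.96,0]],"rot":[[0,0,0],[0,0,0],[0,0,0],[0,0,0]],"jaw":[70,70,70,70]}'
python3 -c "
from bench import r
print(r.read_state()['joint_positions'])"
```

```text
time: 0.9
ee_pos: [0.3375, 0.3729, 0.233]
eef_rot: [0.107, 0.994, -0.002, 0.001]
ft_force: [0.3, 0.1, 0.8]
width: 0.0699
time: 1.3
ee_pos: [0.3794, 0.2734, 0.233]
eef_rot: [0.1, 0.995, -0.002, 0.001]
ft_force: [0.4, -0.4, 0.8]
width: 0.0698
time: 1.7
ee_pos: [0.4209, 0.1743, 0.2331]
eef_rot: [0.103, 0.995, -0.003, 0.002]
ft_force: [-0.3, 1.4, -0.1]
width: 0.0695
time: 2.1
ee_pos: [0.4623, 0.0753, 0.2332]
eef_rot: [0.105, 0.994, -0.003, 0.002]
ft_force: [0.3, 0.7, 0.1]
width: 0.0696
time: 2.5
ee_pos: [0.4685, -0.0232, 0.2333]
eef_rot: [0.108, 0.994, -0.003, 0.002]
ft_force: [-0.2, 0.1, 0.2]
width: 0.0699
time: 2.9
ee_pos: [0.4748, -0.1214, 0.2335]
eef_rot: [0.11, 0.994, -0.004, 0.002]
ft_force: [0.0, 0.0, 0.3]
width: 0.0698
time: 3.3
ee_pos: [0.4811, -0.2193, 0.2334]
eef_rot: [0.112, 0.994, -0.005, 0.002]
ft_force: [-0.8, 0.4, -0.6]
width: 0.0705
[-0.29684182  0.11561461  0.68958432  1.75342759 -0.06826905  1.29212969
  1.75474849]
```

```bash
cat >> h.py <<'E'
def go(pos,yaw,tiltless=True):
    s=r.read_state(); q=Ro.from_quat(s["eef_rot"]); 
    T=Ro.from_quat([np.sin(-yaw/2),np.cos(yaw/2),0,0])
    if (T*q.inv()).magnitude()>1.6: T=T*Ro.from_euler("z",np.pi)
    v=(T*q.inv()).as_rotvec()
    print("t",s["time"],"shift",((np.array(pos)-s["ee_pos"])*10).round(3),"rot",np.degrees(v/60).round(4),"F",s["ft_force"].round(1))
E
python3 -c "
from h import *
go((.475,-.291,.15),-.1785)"
```

```text
t 3.3 shift [-0.061 -0.717 -0.834] rot [0.0095 0.0038 0.0433] F [-0.8  0.4 -0.6]
```

```bash
python3 -m inch '{"translation":[[-0.02,-0.24,-0.2],[-0.04,-0.48,-0.5],[-0.06,-0.72,-0.83],[-0.06,-0.72,-0.83],[-0.06,-0.72,-0.83]],"rot":[[0,0,0.02],[0.005,0.002,0.04],[0.0095,0.004,0.043],[0.0095,0.004,0.043],[0.0095,0.004,0.043]],"jaw":[70,70,70,70,70]}'
python3 - <<'E'
from h import *
import cv2
go((.475,-.291,.062),-.1785)
t=eyes.camera("top");s=eyes.camera("scene")
def c(i,x,y): return cv2.resize(i[y:y+105,x:x+70],(400,600),interpolation=cv2.INTER_CUBIC)
cv2.imwrite("pics/m2.png",np.hstack([c(t,400,190),c(s,170,215)]))
E
```

```text
time: 3.8
ee_pos: [0.4758, -0.2893, 0.1496]
eef_rot: [0.089, 0.996, 0.0, -0.001]
ft_force: [0.4, 0.1, 0.6]
width: 0.0702
t 3.8 shift [-0.008 -0.017 -0.876] rot [-0.0009 -0.002  -0.0004] F [0.4 0.1 0.6]
```

View pics/m2.png

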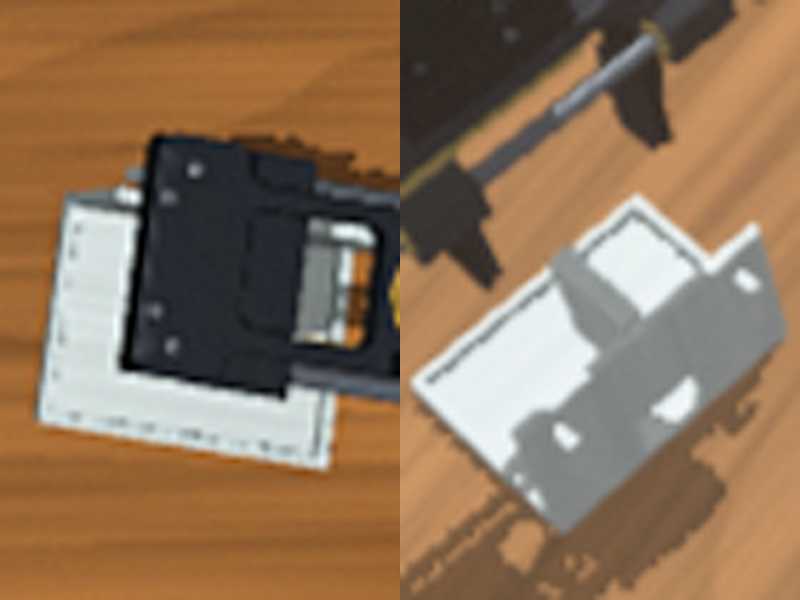

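The jaws straddle the web and are square to the bracket, with the left finger over the tray's left half and the right one over the right half. I descend and close.

```bash
python3 -m inch '{"translation":[[0,-0.01,-0.2],[-0.01,-0.02,-0.4],[-0.01,-0.02,-0.6],[-0.01,-0.02,-0.75],[-0.01,-0.02,-0.87],[-0.01,-0.02,-0.87]],"rot":[[0,0,0],[0,0,0],[0,0,0],[0,0,0],[0,0,0],[0,0,0]],"jaw":[70,70,70,70,70,70]}' 
python3 -m inch '{"translation":[[0,0,0],[0,0,0],[0,0,0],[0,0,0],[0,0,0],[0,0,0],[0,0,0],[0,0,0],[0,0,0],[0,0,0]],"rot":[[0,0,0],[0,0,0],[0,0,0],[0,0,0],[0,0,0],[0,0,0],[0,0,0],[0,0,0],[0,0,0],[0,0,0]],"jaw":[40,20,5,5,5,5,5,5,5,5]}' 45
python3 -c "
from h import *
go((.475,-.291,.262),-.1785)"
```

```text
time: 4.5
ee_pos: [0.4756, -0.2904, 0.0633]
eef_rot: [0.088, 0.996, 0.001, -0.0]
ft_force: [-0.2, 0.0, 1.1]
width: 0.0698
time: 5.5
ee_pos: [0.4756, -0.2905, 0.0634]
eef_rot: [0.088, 0.996, 0.001, -0.0]
ft_force: [-0.1, -0.5, -0.1]
width: 0.0099
t 5.5 shift [-0.006 -0.005  1.986] rot [-0.001  -0.     -0.0027] F [-0.1 -0.5 -0.1]
```

Gripped, opening 9.9 mm, which matches the web. I lift and travel towards the rack standoff.

```bash
python3 -m inch '{"translation":[[0,0,0.1],[0,0,0.3],[0,0,0.55],[0,0,0.8],[0,0,0.98],[0,0,0.98]],"rot":[[0,0,0],[0,0,0],[0,0,0],[0,0,0],[0,0,0],[0,0,0]],"jaw":[5,5,5,5,5,5]}' 
python3 -m inch '{"translation":[[0,0.2,0.15],[0,0.45,0.3],[0,0.7,0.45],[0,0.98,0.6],[0,0.98,0.6]],"rot":[[0,0,0],[0,0,0.04],[0,0,0.08],[0,0,0.12],[0,0,0.12]],"jaw":[5,5,5,5,5]}' 
python3 -m inch '{"translation":[[0.02,0.25,0],[0.04,0.5,0],[0.06,0.75,0],[0.08,0.98,0],[0.08,0.98,0]],"rot":[[0,0,0.04],[0,0,0.08],[0,0,0.12],[0,0,0.14],[0,0,0.14]],"jaw":[5,5,5,5,5]}' 
python3 -c "
from h import *
go((.5511,.0336,.220),.242)"
```

```text
time: 6.1
ee_pos: [0.4766, -0.2912, 0.164]
eef_rot: [0.088, 0.996, 0.0, 0.002]
ft_force: [0.4, -0.5, -3.1]
width: 0.0098
time: 6.6
ee_pos: [0.4777, -0.1893, 0.2247]
eef_rot: [0.022, 1.0, 0.001, 0.003]
ft_force: [0.8, -0.3, -2.7]
width: 0.0099
time: 7.1
ee_pos: [0.4858, -0.0876, 0.2238]
eef_rot: [-0.054, 0.999, 0.002, 0.002]
ft_force: [-0.5, 0.4, -3.0]
width: 0.0092
t 7.1 shift [ 0.653  1.212 -0.038] rot [-0.0042  0.0031  0.1275] F [-0.5  0.4 -3. ]
```

```bash
python3 -m inch '{"translation":[[0.05,0.25,0],[0.1,0.5,0],[0.15,0.75,0],[0.2,0.98,0],[0.2,0.98,0]],"rot":[[-0.001,0,0.03],[-0.002,0.001,0.06],[-0.003,0.002,0.1],[-0.004,0.003,0.127],[-0.004,0.003,0.127]],"jaw":[5,5,5,5,5]}' 
python3 -m inch '{"translation":[[0.1,0.06,-0.2],[0.2,0.12,-0.4],[0.3,0.18,-0.55],[0.4,0.2,-0.68],[0.4,0.2,-0.68]],"rot":[[0,0,0],[0,0,0],[0,0,0],[0,0,0],[0,0,0]],"jaw":[5,5,5,5,5]}'
python3 - <<'E'
from h import *
import cv2
go((.5511,.0336,.1554),.242)
t=eyes.camera("top");s=eyes.camera("scene")
cv2.imwrite("pics/t3.png",t);cv2.imwrite("pics/s3.png",s)
def c(i,x,y): return cv2.resize(i[y:y+105,x:x+70],(400,600),interpolation=cv2.INTER_CUBIC)
cv2.imwrite("pics/m3.png",np.hstack([c(t,250,120),c(s,290,130)]))
E
```

```text
time: 7.6
ee_pos: [0.5063, 0.0152, 0.2234]
eef_rot: [-0.124, 0.992, 0.0, -0.0]
ft_force: [0.3, 0.5, -2.5]
width: 0.0098
time: 8.1
ee_pos: [0.5461, 0.0357, 0.1533]
eef_rot: [-0.125, 0.992, -0.0, -0.002]
ft_force: [-0.3, 0.0, -3.2]
width: 0.0099
t 8.1 shift [ 0.05  -0.021  0.021] rot [ 0.0007 -0.0032 -0.0078] F [-0.3  0.  -3.2]
```

View pics/m3.png

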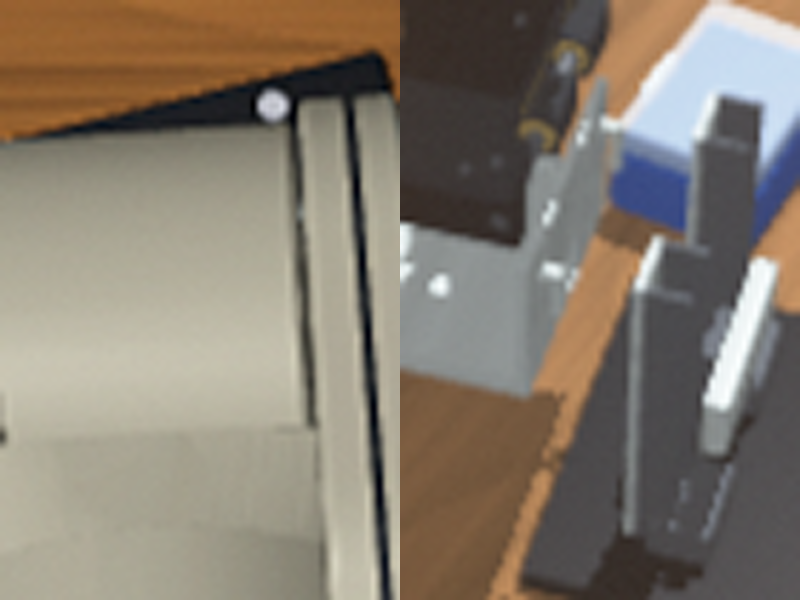

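The top view is blocked by the wrist. The scene view shows the bracket standing clear in front of the uprights, with the near upright's top at about (331,180) and the bracket's lower corner at (313,199). I'll refine the lateral rack position from the base outline in the first pictures.

Run:
```python
from h import *
import cv2
np.set_printoptions(precision=4,suppress=True)
def quad(fn,n,win,thr):
    im=cv2.imread(fn); x,y,w,h=win
    sub=cv2.resize(im[y:y+h,x:x+w],None,fx=4,fy=4,interpolation=cv2.INTER_CUBIC)
    hsv=cv2.cvtColor(sub,cv2.COLOR_BGR2HSV)
    m=((hsv[...,2]<thr)&(hsv[...,1]<110)).astype(np.uint8)*255
    m=cv2.morphologyEx(m,cv2.MORPH_OPEN,np.ones((9,9)))
    cs,_=cv2.findContours(m,cv2.RETR_EXTERNAL,cv2.CHAIN_APPROX_NONE); c=max(cs,key=cv2.contourArea)
    print(n,cv2.contourArea(c)/16,[[float(v) for v in p] for p in (cv2.boxPoints(cv2.minAreaRect(c))+.5)/4-.5+[x,y]])
    hull=cv2.convexHull(c); a=cv2.approxPolyDP(hull,14,True)[:,0]
    print(((a+.5)/4-.5+[x,y]).tolist()); return (c[:,0]+.5)/4-.5+[x,y]
ct=quad("pics/top0.png","top",(225,115,125,110),95)
cs=quad("pics/scene0.png","scene",(295,165,100,90),110)
# edge-line fit: each edge in the rack frame projected to z=12 (top view sees top face outline)
X=np.array([ray("top",u,.012) for u in ct])[:,:2]
p=np.array([.622,.051,.242])
for it in range(15):
    c,s=np.cos(p[2]),np.sin(p[2]); L=(X-p[:2])@np.array([[c,-s],[s,c]])
    E=[]
    for ax,val,lo,hi in((0,-.04,-.08,.08),(0,.11,-.08,.08),(1,-.095,.01,.09),(1,.095,-.02,.09)):
        sel=(abs(L[:,ax]-val)<.007)&(L[:,1-ax]>lo)&(L[:,1-ax]<hi)
        k=np.polyfit(L[sel,1-ax],L[sel,ax]-val,1); d=np.median(L[sel,ax])-val; E.append((d,k[0],sel.sum()))
    dx=(E[0][0]+E[1][0])/2; dy=(E[2][0]+E[3][0])/2; da=np.mean([-E[0][1],-E[1][1],E[2][1],E[3][1]])
    p=p+[c*dx-s*dy,s*dx+c*dy,da]
print("top line fit",p,[(round(float(a*1000),1),round(float(b),3),int(n)) for a,b,n in E])
```

```text
top 4523.625 [[238.88062858581543, 147.59880828857422], [315.94454193115234, 127.76055908203125], [331.1980667114258, 187.01459503173828], [254.1341552734375, 206.85284423828125]]
[[315.375, 130.875], [329.125, 187.125], [253.875, 205.125], [241.875, 147.875]]
scene 3111.84375 [[310.0724468231201, 232.03162384033203], [330.5926513671875, 158.671893119812], [387.2828826904297, 174.529296875], [366.76268005371094, 247.88903045654297]]
[[341.625, 164.625], [351.875, 164.625], [381.625, 189.875], [366.375, 245.625], [311.125, 231.625], [327.375, 186.375]]
top line fit [0.6213 0.0516 0.2342] [(3.6, -0.005, 286), (-3.6, 0.003, 273), (2.4, -0.0, 163), (-2.4, -0.001, 222)]
```

Three estimates agree to about 1 mm, so I use rack (0.622, 0.0512), yaw 0.239. I'll add a rack-frame helper and go to pre-contact.

```bash
cat >> h.py <<'E'
RK=np.array([.622,.0512,.239])
def rk(target=None,yaw=.239):
    "target: bracket origin (mm) in rack frame wanted; prints where it is, and shift needed"
    s=r.read_state(); c,sn=np.cos(RK[2]),np.sin(RK[2]); M=np.array([[c,-sn,0],[sn,c,0],[0,0,1]])
    L=M.T@(s["ee_pos"]-[RK[0],RK[1],0])+[.0325,0,-.0634]
    q=Ro.from_quat(s["eef_rot"]); y=q.apply([0,1,0]); y=y*np.sign(y[1]); z=q.apply([0,0,1])
    print("t",round(s["time"],2),"bracket mm",(L*1000).round(1),"yaw",round(float(np.arctan2(-y[0],y[1])),3),"F rack",(M.T@s["ft_force"]).round(1),"T",(M.T@s["torque"]).round(2),"tilt",(M.T@z).round(3)[:2])
    if target is not None:
        d=M@(np.array(target)/1000-L); go(s["ee_pos"]+d,yaw)
E
python3 -c "
from h import *
rk((-16,0,90))"
```

```text
t 8.2 bracket mm [-45.    2.2  91.9] yaw 0.249 F rack [ 0.1 -0.2 -2.2] T [0.09 0.05 0.04] tilt [-0.001  0.   ]
t 8.2 shift [ 0.287  0.047 -0.019] rot [-0.     -0.0012 -0.0096] F [ 0.1 -0.2 -2.2]
```

```bash
python3 -m inch '{"translation":[[0.1,0.02,-0.02],[0.2,0.04,-0.02],[0.28,0.045,-0.02],[0.287,0.047,-0.02],[0.287,0.047,-0.02]],"rot":[[0,0,-0.01],[0,0,-0.01],[0,0,-0.01],[0,0,-0.01],[0,0,-0.01]],"jaw":[5,5,5,5,5]}' 
python3 -c "
from h import *
rk((-16,0,90))"
python3 -m inch '{"translation":[[0.01,0.0025,0],[0.02,0.005,0],[0.03,0.0075,0],[0.04,0.01,0],[0.04,0.01,0]],"rot":[[0,0,0],[0,0,0],[0,0,0],[0,0,0],[0,0,0]],"jaw":[5,5,5,5,5]}' 
python3 -c "
from h import *
rk((-11,0,90))"
```

```text
time: 8.7
ee_pos: [0.575, 0.0396, 0.1532]
eef_rot: [-0.119, 0.993, -0.0, -0.001]
ft_force: [0.5, -0.0, -3.5]
width: 0.0094
t 8.7 bracket mm [-15.9  -0.2  89.8] yaw 0.238 F rack [ 0.5 -0.1 -3.5] T [ 0.04  0.01 -0.01] tilt [-0.002  0.   ]
t 8.7 shift [-0.002  0.002  0.002] rot [ 0.0003 -0.0014  0.0006] F [ 0.5 -0.  -3.5]
time: 9.2
ee_pos: [0.5791, 0.0406, 0.1533]
eef_rot: [-0.119, 0.993, -0.0, -0.001]
ft_force: [-0.5, -0.0, -3.8]
width: 0.0097
t 9.2 bracket mm [-11.7  -0.1  89.9] yaw 0.239 F rack [-0.5  0.1 -3.8] T [ 0.01  0.01 -0.03] tilt [-0.001  0.   ]
t 9.2 shift [0.006 0.003 0.001] rot [ 0.0003 -0.0014  0.0005] F [-0.5 -0.  -3.8]
```

Free so far. I keep going at 1 mm per row.

```bash
python3 -m inch '{"translation":[[0.01,0.0025,0],[0.02,0.005,0],[0.02,0.005,0]],"rot":[[0,0,0],[0,0,0],[0,0,0]],"jaw":[5,5,5]}' 
python3 -c "
from h import *
rk()"
python3 -m inch '{"translation":[[0.01,0.0025,0],[0.02,0.005,0],[0.02,0.005,0]],"rot":[[0,0,0],[0,0,0],[0,0,0]],"jaw":[5,5,5]}' 
python3 -c "
from h import *
rk()"
```

```text
time: 9.5
ee_pos: [0.5812, 0.0412, 0.1533]
eef_rot: [-0.119, 0.993, -0.0, -0.001]
ft_force: [-0.0, -0.6, -3.3]
width: 0.0099
t 9.5 bracket mm [-9.5 -0.1 89.9] yaw 0.239 F rack [-0.2 -0.6 -3.3] T [0.02 0.   0.06] tilt [-0.001 -0.   ]
time: 9.8
ee_pos: [0.5834, 0.0418, 0.1533]
eef_rot: [-0.119, 0.993, -0.0, -0.001]
ft_force: [0.8, 0.1, -2.2]
width: 0.0096
t 9.8 bracket mm [-7.3 -0.  89.9] yaw 0.239 F rack [ 0.7 -0.1 -2.2] T [ 0.08  0.04 -0.06] tilt [-0.001  0.   ]
```

```bash
python3 -m inch '{"translation":[[0.01,0.0025,0],[0.02,0.005,0],[0.02,0.005,0]],"rot":[[0,0,0],[0,0,0],[0,0,0]],"jaw":[5,5,5]}' 
python3 -c "
from h import *
rk()"
python3 -m inch '{"translation":[[0.01,0.0025,0],[0.02,0.005,0],[0.02,0.005,0]],"rot":[[0,0,0],[0,0,0],[0,0,0]],"jaw":[5,5,5]}' 
python3 -c "
from h import *
rk()"
```

```text
time: 10.1
ee_pos: [0.5855, 0.0423, 0.1533]
eef_rot: [-0.119, 0.993, -0.0, -0.001]
ft_force: [-0.4, 0.3, -3.7]
width: 0.0094
t 10.1 bracket mm [-5.1  0.  89.9] yaw 0.239 F rack [-0.4  0.4 -3.7] T [0.06 0.05 0.04] tilt [-0.001 -0.   ]
time: 10.4
ee_pos: [0.5876, 0.0429, 0.1533]
eef_rot: [-0.119, 0.993, -0.0, -0.001]
ft_force: [-0.4, 0.4, -3.5]
width: 0.0093
t 10.4 bracket mm [-2.9  0.1 89.9] yaw 0.239 F rack [-0.3  0.4 -3.5] T [0.06 0.   0.02] tilt [-0.001 -0.   ]
```

```bash
python3 -m inch '{"translation":[[0.01,0.0025,0],[0.02,0.005,0],[0.02,0.005,0]],"rot":[[0,0,0],[0,0,0],[0,0,0]],"jaw":[5,5,5]}' 
python3 -c "
from h import *
rk()"
python3 -m inch '{"translation":[[0.01,0.0025,0],[0.01,0.0025,0]],"rot":[[0,0,0],[0,0,0]],"jaw":[5,5]}'
python3 - <<'E'
from h import *
import cv2
rk()
s=eyes.camera("scene")
cv2.imwrite("pics/m4.png",cv2.resize(s[130:230,290:390],(600,600),interpolation=cv2.INTER_CUBIC))
E
```

```text
time: 10.7
ee_pos: [0.5897, 0.0435, 0.1532]
eef_rot: [-0.119, 0.993, -0.0, -0.001]
ft_force: [0.1, -1.1, -3.1]
width: 0.0099
t 10.7 bracket mm [-0.7  0.1 89.8] yaw 0.239 F rack [-0.2 -1.1 -3.1] T [ 0.06 -0.02  0.  ] tilt [-0.001 -0.   ]
time: 10.9
ee_pos: [0.5904, 0.0436, 0.1532]
eef_rot: [-0.119, 0.993, -0.0, -0.001]
ft_force: [-2.9, -0.1, -1.3]
width: 0.0097
t 10.9 bracket mm [-0.   0.1 89.8] yaw 0.239 F rack [-2.8  0.6 -1.3] T [ 0.09  0.69 -0.01] tilt [-0.002 -0.   ]
```

View pics/m4.png

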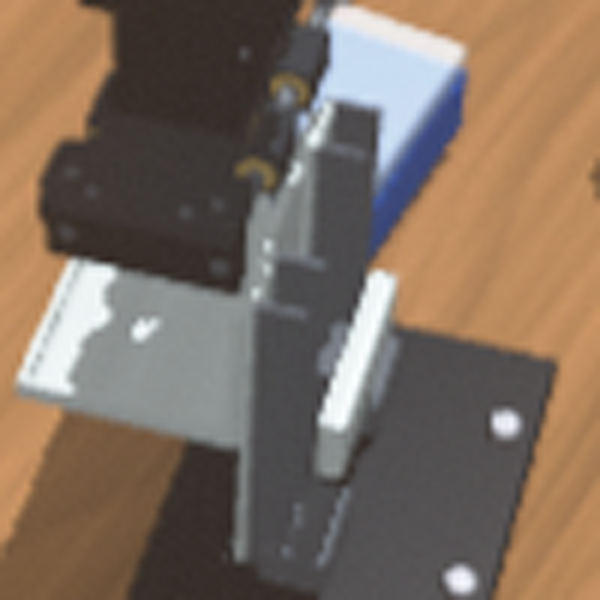

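The back plate is now up against the uprights: the plate edge is at about crop (255,300), right at the front faces, with the claws inside the channels. A push of about 3 N has started. I probe 0.5 mm further, then down.

```bash
python3 -m inch '{"translation":[[0.005,0.001,0],[0.01,0.0025,0],[0.01,0.0025,0]],"rot":[[0,0,0],[0,0,0],[0,0,0]],"jaw":[5,5,5]}' 
python3 -c "
from h import *
rk()"
```

```text
time: 11.25
ee_pos: [0.5907, 0.0436, 0.1531]
eef_rot: [-0.119, 0.993, -0.0, -0.002]
ft_force: [-6.8, -1.5, 1.3]
width: 0.0098
t 11.25 bracket mm [ 0.3  0.  89.7] yaw 0.238 F rack [-6.9  0.2  1.3] T [0.23 1.55 0.03] tilt [-0.004  0.   ]
```

```bash
python3 -m inch '{"translation":[[0.005,0.001,0.005],[0.01,0.0025,0.01],[0.01,0.0025,0.015],[0.01,0.0025,0.015]],"rot":[[0,0,0],[0,0,0],[0,0,0],[0,0,0]],"jaw":[5,5,5,5]}' 
python3 -c "
from h import *
rk()"
python3 -m inch '{"translation":[[0.005,0.001,0],[0.01,0.0025,0],[0.01,0.0025,0]],"rot":[[0,0,0],[0,0,0],[0,0,0]],"jaw":[5,5,5]}' 
python3 -c "
from h import *
rk()"
```

```text
time: 11.65
ee_pos: [0.5907, 0.0436, 0.1537]
eef_rot: [-0.119, 0.993, -0.0, -0.003]
ft_force: [-5.9, -1.9, -4.8]
width: 0.0098
t 11.65 bracket mm [ 0.2  0.  90.3] yaw 0.238 F rack [-6.2 -0.4 -4.8] T [0.09 1.28 0.05] tilt [-0.007  0.   ]
time: 11.95
ee_pos: [0.5907, 0.0436, 0.1535]
eef_rot: [-0.119, 0.993, -0.0, -0.004]
ft_force: [-8.9, -0.7, 1.0]
width: 0.0098
t 11.95 bracket mm [ 0.3  0.  90.1] yaw 0.238 F rack [-8.8  1.4  1. ] T [ 0.16  1.76 -0.02] tilt [-0.009  0.001]
```

```bash
python3 -m inch '{"translation":[[0.005,0.001,-0.01],[0.005,0.001,-0.02],[0.005,0.001,-0.02]],"rot":[[0,0,0],[0,0,0],[0,0,0]],"jaw":[5,5,5]}' 
python3 -c "
from h import *
rk()"
```

```text
time: 12.25
ee_pos: [0.5907, 0.0434, 0.1518]
eef_rot: [-0.119, 0.993, -0.0, -0.005]
ft_force: [-8.3, -1.2, 3.7]
width: 0.0098
t 12.25 bracket mm [ 0.3 -0.2 88.4] yaw 0.238 F rack [-8.4  0.8  3.7] T [0.19 1.81 0.03] tilt [-0.01   0.001]
```

```bash
python3 -m inch '{"translation":[[0,0,-0.01],[0,0,-0.02],[0,0,-0.02]],"rot":[[0,0,0],[0,0,0],[0,0,0]],"jaw":[5,5,5]}' 
python3 -c "
from h import *
rk()"
python3 -m inch '{"translation":[[0,0,-0.01],[0,0,-0.02],[0,0,-0.02]],"rot":[[0,0,0],[0,0,0],[0,0,0]],"jaw":[5,5,5]}' 
python3 -c "
from h import *
rk()"
```

```text
time: 12.55
ee_pos: [0.5907, 0.0433, 0.1505]
eef_rot: [-0.119, 0.993, 0.0, -0.005]
ft_force: [-6.0, -2.1, 4.1]
width: 0.0098
t 12.55 bracket mm [ 0.2 -0.2 87.1] yaw 0.238 F rack [-6.4 -0.6  4.1] T [0.22 1.49 0.01] tilt [-0.01   0.001]
time: 12.85
ee_pos: [0.5907, 0.0434, 0.1492]
eef_rot: [-0.119, 0.993, 0.0, -0.005]
ft_force: [-7.3, -0.6, 5.3]
width: 0.0098
t 12.85 bracket mm [ 0.2 -0.2 85.8] yaw 0.238 F rack [-7.3  1.1  5.3] T [0.17 1.5  0.02] tilt [-0.01   0.002]
```

```bash
python3 -m inch '{"translation":[[0,0,-0.01],[0,0,-0.02],[0,0,-0.03],[0,0,-0.03]],"rot":[[0,0,0],[0,0,0],[0,0,0],[0,0,0]],"jaw":[5,5,5,5]}' 
python3 -c "
from h import *
rk()"
python3 -m inch '{"translation":[[0,0,-0.01],[0,0,-0.02],[0,0,-0.02]],"rot":[[0,0,0],[0,0,0],[0,0,0]],"jaw":[5,5,5]}' 
python3 -c "
from h import *
rk((0.2,0,80))"
```

```text
time: 13.25
ee_pos: [0.5907, 0.0433, 0.147]
eef_rot: [-0.119, 0.993, 0.0, -0.005]
ft_force: [-7.2, -0.6, 6.7]
width: 0.0097
t 13.25 bracket mm [ 0.2 -0.2 83.6] yaw 0.238 F rack [-7.2  1.2  6.7] T [0.28 1.49 0.04] tilt [-0.01   0.002]
time: 13.55
ee_pos: [0.5907, 0.0433, 0.1458]
eef_rot: [-0.119, 0.993, 0.001, -0.005]
ft_force: [-7.0, -1.6, 6.8]
width: 0.0098
t 13.55 bracket mm [ 0.2 -0.2 82.4] yaw 0.238 F rack [-7.2  0.1  6.8] T [ 0.27  1.61 -0.02] tilt [-0.009  0.002]
t 13.55 shift [-0.001  0.002 -0.024] rot [-0.     -0.0091  0.0014] F [-7.  -1.6  6.8]
```

```bash
python3 -m inch '{"translation":[[0,0,-0.01],[0,0,-0.02],[0,0,-0.03],[0,0,-0.04],[0,0,-0.04]],"rot":[[0,0,0],[0,0,0],[0,0,0],[0,0,0],[0,0,0]],"jaw":[5,5,5,5,5]}' 
python3 -c "
from h import *
rk()"
python3 -m inch '{"translation":[[0,0,-0.01],[0,0,-0.02],[0,0,-0.03],[0,0,-0.03]],"rot":[[0,0,0],[0,0,0],[0,0,0],[0,0,0]],"jaw":[5,5,5,5]}'
python3 - <<'E'
from h import *
import cv2
rk()
s=eyes.camera("scene")
cv2.imwrite("pics/m5.png",cv2.resize(s[130:230,290:390],(600,600),interpolation=cv2.INTER_CUBIC))
E
```

```text
time: 14.05
ee_pos: [0.5901, 0.0432, 0.1417]
eef_rot: [-0.119, 0.993, 0.001, -0.005]
ft_force: [-5.9, -0.5, 0.6]
width: 0.0098
t 14.05 bracket mm [-0.4 -0.2 78.3] yaw 0.238 F rack [-5.9  0.9  0.6] T [ 0.19  1.48 -0.02] tilt [-0.011  0.003]
time: 14.45
ee_pos: [0.5896, 0.0431, 0.1385]
eef_rot: [-0.119, 0.993, 0.001, -0.006]
ft_force: [-5.3, -1.5, -1.6]
width: 0.0099
t 14.45 bracket mm [-0.9 -0.2 75.1] yaw 0.238 F rack [-5.5 -0.2 -1.6] T [0.11 1.44 0.02] tilt [-0.012  0.003]
```

View pics/m5.png

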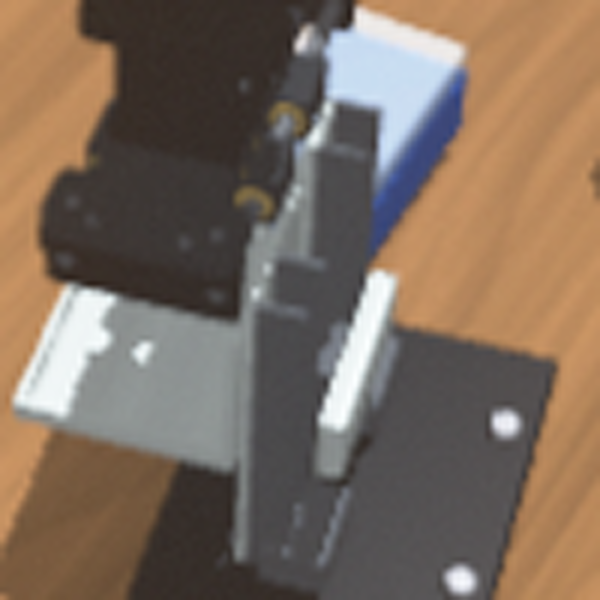

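The shelf went down with the tool: the tray edge dropped from crop row 445 to 470, and the vertical resistance has faded as the latch is pushed back. I go on to the stop.

```bash
python3 -m inch '{"translation":[[0,0,-0.01],[0,0,-0.02],[0,0,-0.03],[0,0,-0.03]],"rot":[[0,0,0],[0,0,0],[0,0,0],[0,0,0]],"jaw":[5,5,5,5]}' 
python3 -c "
from h import *
rk()"
python3 -m inch '{"translation":[[0,0,-0.01],[0,0,-0.02],[0,0,-0.02]],"rot":[[0,0,0],[0,0,0],[0,0,0]],"jaw":[5,5,5]}' 
python3 -c "
from h import *
rk()"
python3 -m inch '{"translation":[[0,0,-0.01],[0,0,-0.02],[0,0,-0.02]],"rot":[[0,0,0],[0,0,0],[0,0,0]],"jaw":[5,5,5]}' 
python3 -c "
from h import *
rk()"
```

```text
time: 14.9
ee_pos: [0.5892, 0.043, 0.1353]
eef_rot: [-0.118, 0.993, 0.001, -0.007]
ft_force: [-3.6, -0.6, -0.9]
width: 0.0092
t 14.9 bracket mm [-1.3 -0.2 71.9] yaw 0.238 F rack [-3.6  0.2 -0.9] T [0.13 1.25 0.06] tilt [-0.013  0.003]
time: 15.2
ee_pos: [0.5896, 0.0432, 0.133]
eef_rot: [-0.119, 0.993, 0.001, -0.006]
ft_force: [-0.2, -0.3, -4.8]
width: 0.0095
t 15.2 bracket mm [-0.9 -0.1 69.6] yaw 0.238 F rack [-0.3 -0.3 -4.8] T [ 0.01  0.31 -0.05] tilt [-0.012  0.003]
time: 15.5
ee_pos: [0.59, 0.0433, 0.1311]
eef_rot: [-0.119, 0.993, 0.001, -0.006]
ft_force: [0.1, 0.8, -2.8]
width: 0.0093
t 15.5 bracket mm [-0.5 -0.1 67.7] yaw 0.238 F rack [ 0.2  0.7 -2.8] T [ 0.06  0.04 -0.02] tilt [-0.011  0.002]
```

The x force vanished between z 71.9 and 69.6, which looks like the latch snapping out. I feel for the stop.

```bash
python3 -m inch '{"translation":[[0,0,-0.01],[0,0,-0.02],[0,0,-0.02]],"rot":[[0,0,0],[0,0,0],[0,0,0]],"jaw":[5,5,5]}' 
python3 -c "
from h import *
rk()"
python3 -m inch '{"translation":[[0,0,-0.01],[0,0,-0.02],[0,0,-0.02]],"rot":[[0,0,0],[0,0,0],[0,0,0]],"jaw":[5,5,5]}' 
python3 -c "
from h import *
rk()"
```

```text
time: 15.8
ee_pos: [0.5902, 0.0433, 0.1304]
eef_rot: [-0.118, 0.993, 0.001, -0.005]
ft_force: [-7.2, 0.0, 8.8]
width: 0.0098
t 15.8 bracket mm [-0.2 -0.2 67. ] yaw 0.238 F rack [-7.   1.7  8.8] T [0.22 1.02 0.02] tilt [-0.01   0.003]
time: 16.1
ee_pos: [0.5905, 0.0433, 0.1301]
eef_rot: [-0.118, 0.993, 0.001, -0.005]
ft_force: [-8.7, 0.0, 12.7]
width: 0.0099
t 16.1 bracket mm [ 0.  -0.2 66.7] yaw 0.237 F rack [-8.5  2.1 12.7] T [0.27 1.39 0.06] tilt [-0.009  0.003]
```

The hard stop is at z≈67, with about 16 N net down. Now a gentle upward pull to confirm the latch holds.

```bash
python3 -m inch '{"translation":[[0,0,0.01],[0,0,0.02],[0,0,0.03],[0,0,0.03]],"rot":[[0,0,0],[0,0,0],[0,0,0],[0,0,0]],"jaw":[5,5,5,5]}' 
python3 -c "
from h import *
rk()"
python3 -m inch '{"translation":[[0,0,0.01],[0,0,0.015],[0,0,0.015]],"rot":[[0,0,0],[0,0,0],[0,0,0]],"jaw":[5,5,5]}' 
python3 -c "
from h import *
rk()"
python3 -m inch '{"translation":[[0,0,0.01],[0,0,0.015],[0,0,0.015]],"rot":[[0,0,0],[0,0,0],[0,0,0]],"jaw":[5,5,5]}' 
python3 -c "
from h import *
rk()"
```

```text
time: 16.5
ee_pos: [0.5904, 0.0433, 0.1327]
eef_rot: [-0.119, 0.993, 0.001, -0.005]
ft_force: [0.4, 0.3, -4.2]
width: 0.0101
t 16.5 bracket mm [-0.1 -0.2 69.3] yaw 0.238 F rack [ 0.5  0.2 -4.2] T [ 0.07 -0.1  -0.05] tilt [-0.009  0.003]
time: 16.8
ee_pos: [0.5902, 0.0434, 0.1329]
eef_rot: [-0.119, 0.993, 0.001, -0.005]
ft_force: [5.4, 1.2, -16.1]
width: 0.0096
t 16.8 bracket mm [-0.2 -0.  69.5] yaw 0.238 F rack [  5.6  -0.1 -16.1] T [-0.16 -1.38  0.  ] tilt [-0.01   0.003]
time: 17.1
ee_pos: [0.5902, 0.0435, 0.1329]
eef_rot: [-0.119, 0.993, 0.0, -0.005]
ft_force: [6.9, 0.6, -18.2]
width: 0.0095
t 17.1 bracket mm [-0.2  0.  69.5] yaw 0.238 F rack [  6.9  -1.1 -18.2] T [-0.23 -1.63 -0.02] tilt [-0.011  0.002]
```

The latch locks: the lift is blocked firmly after 2.5 mm at about 15 N. I set it back down on the stop, press, ease off and open.

```bash
python3 -m inch '{"translation":[[0,0,-0.01],[0,0,-0.02],[0,0,-0.03],[0,0,-0.04],[0,0,-0.045],[0,0,-0.045],[0,0,-0.035],[0,0,-0.03],[0,0,-0.03]],"rot":[[0,0,0],[0,0,0],[0,0,0],[0,0,0],[0,0,0],[0,0,0],[0,0,0],[0,0,0],[0,0,0]],"jaw":[5,5,5,5,5,5,5,5,5]}' 
python3 -c "
from h import *
rk()"
python3 -m inch '{"translation":[[0,0,0],[0,0,0],[0,0,0],[0,0,0],[0,0,0]],"rot":[[0,0,0],[0,0,0],[0,0,0],[0,0,0],[0,0,0]],"jaw":[15,25,35,45,50]}'
python3 - <<'E'
from h import *
import cv2
rk()
s=eyes.camera("scene")
cv2.imwrite("pics/m6.png",cv2.resize(s[120:240,270:390],(600,600),interpolation=cv2.INTER_CUBIC))
E
```

```text
time: 18.0
ee_pos: [0.5905, 0.0434, 0.1304]
eef_rot: [-0.119, 0.993, 0.001, -0.005]
ft_force: [-2.2, 0.5, 3.8]
width: 0.0097
t 18.0 bracket mm [ 0.1 -0.1 67. ] yaw 0.238 F rack [-2.   1.   3.8] T [0.07 0.27 0.01] tilt [-0.01   0.002]
time: 18.5
ee_pos: [0.5905, 0.0435, 0.1303]
eef_rot: [-0.119, 0.993, 0.001, -0.005]
ft_force: [-0.2, -0.0, 0.1]
width: 0.0392
t 18.5 bracket mm [ 0.1 -0.1 66.9] yaw 0.238 F rack [-0.2  0.   0.1] T [0.06 0.02 0.03] tilt [-0.01   0.002]
```

View pics/m6.png

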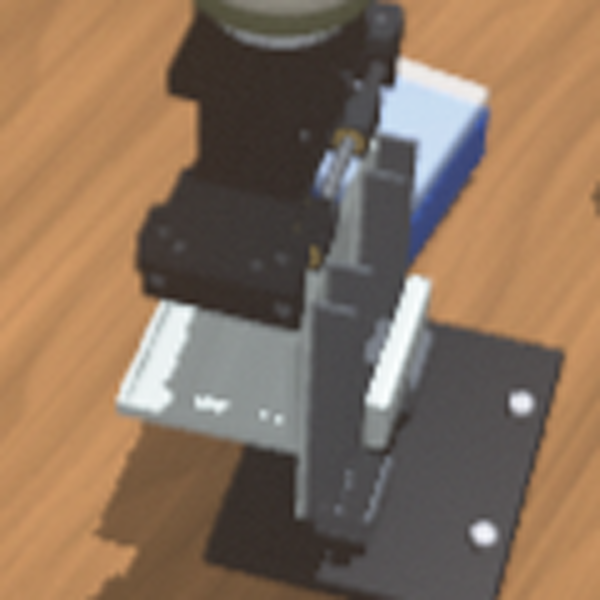

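Released: the shelf hangs level in front of the uprights and no force is left on the tool. I retreat straight up, then away.

```bash
python3 -m inch '{"translation":[[0,0,0.08],[0,0,0.2],[0,0,0.4],[0,0,0.6],[0,0,0.8],[0,0,0.95],[0,0,0.95]],"rot":[[0,0,0],[0,0,0],[0,0,0],[0,0,0],[0,0,0],[0,0,0],[0,0,0]],"jaw":[50,50,50,50,50,50,50]}' 
python3 -m inch '{"translation":[[-0.25,0,0.1],[-0.5,0,0.2],[-0.75,0,0.3],[-0.95,0,0.4],[-0.95,0,0.4]],"rot":[[0,0,0],[0,0,0],[0,0,0],[0,0,0],[0,0,0]],"jaw":[50,50,50,50,50]}' 
python3 -m inch '{"translation":[[0,-0.3,0],[0,-0.6,0],[0,-0.95,0],[0,-0.95,0]],"rot":[[0,0,0],[0,0,0],[0,0,0],[0,0,0]],"jaw":[50,50,50,50]}'
python3 - <<'E'
from h import *
import cv2
rk()
s=eyes.camera("scene");t=eyes.camera("top")
def c(i,x,y,w=120): return cv2.resize(i[y:y+w,x:x+w],(400,400),interpolation=cv2.INTER_CUBIC)
cv2.imwrite("pics/m7.png",np.hstack([c(s,280,110),c(t,240,110)]))
E
```

```text
time: 19.25
ee_pos: [0.5917, 0.0435, 0.2282]
eef_rot: [-0.119, 0.993, 0.001, -0.003]
ft_force: [-0.7, -0.4, -0.4]
width: 0.0503
time: 19.75
ee_pos: [0.4954, 0.0435, 0.2691]
eef_rot: [-0.119, 0.993, 0.001, -0.002]
ft_force: [0.1, -0.5, 0.1]
width: 0.0498
time: 20.15
ee_pos: [0.4952, -0.0565, 0.2686]
eef_rot: [-0.116, 0.993, 0.001, -0.003]
ft_force: [-0.5, 0.1, -0.5]
width: 0.05
t 20.15 bracket mm [-116.2  -74.6  205.2] yaw 0.232 F rack [-0.5  0.2 -0.5] T [ 0.11 -0.01 -0.02] tilt [-0.005  0.002]
```

View pics/m7.png

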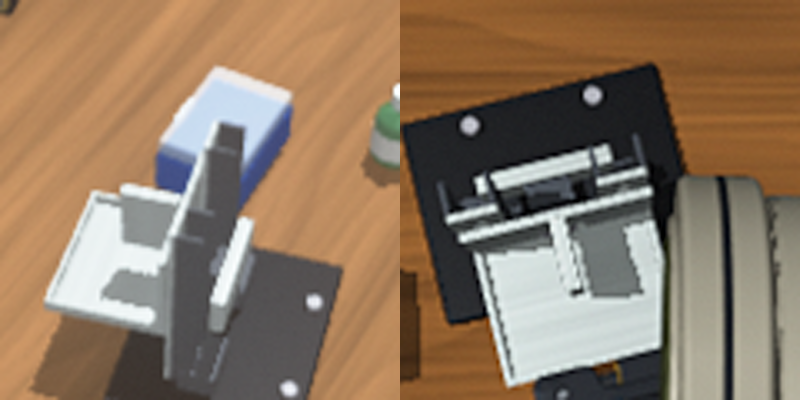

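The shelf hangs level, square and centred on both uprights, the arm is clear, and the tip box and bottle are in place. I hand the job in.

```bash
python3 -c "
from bench import r
print(r.close_job())"
```

```text
the job is handed in; nothing more can be done
None
```

The shelf is hung in the upper slots and the job was handed in at about 20 s of the 67 s allowed. The hand-in reported no verdict.

- **What I did:** I gripped the shelf by its web and felt forward at entry height. Both claws went in on the first try, with the shelf's origin about 90 mm above the table. I then pressed it down over the latch to a hard stop at about 67 mm, which puts this rack roughly 3 mm lower than drawn.
- **Forces:** On the stop it took about 16 N net downward. The highest wrist-force readings were about 20 N, taken between moves, so the peaks within a move were not recorded.
- **Latch check:** The sideways force vanished between about 72 and 70 mm on the way down, as if the tongue had snapped out. A later upward pull of about 15 N was blocked after 2.5 mm, so the latch is in its window. I inferred this from the forces; the tongue itself was not visible in the pictures. I then set the shelf back on the stop before letting go.
- **Last pictures:** The shelf hangs level and square to both uprights, and the gripper was clear with no force on it. The tip box and bottle look where they were. The dish was outside the last crops, but the gripper and shelf stayed well away from it.
- **What disagreed:** The outline of the rack base measured 2 to 4 mm small on every side. Because it was even all round I used only its centre, and the sideways fit turned out good to within about 1 mm.

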